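# Reverse the run order of four sample vials

## Task

For a carry-over check the samples are to be run backwards: move the four vials from the coloured cups of the blue tray to the white seats of the dark grey tray in reverse order, counted from the orange end of each tray. The vial that stood next to the orange end goes to the seat farthest from the orange end, and so on; leave each vial standing upright, centred on its own white seat.

Things in the scene. Friction and masses are not known exactly. Their poses are not given: they have to be found in the camera images.
- red_vial: clear glass sample vial, 29 mm across and 75 mm tall, white screw cap (the top 18 mm, 28 mm across) with a red disc on top and a red band just below the cap; 24 to 42 g. Loose; at the start it stands upright in the cup of its own colour. Origin at the centre of its underside, z up; its yaw means nothing.
- yellow_vial: clear glass sample vial, 29 mm across and 75 mm tall, white screw cap (the top 18 mm, 28 mm across) with a yellow disc on top and a yellow band just below the cap; 24 to 42 g. Loose; at the start it stands upright in the cup of its own colour. Origin at the centre of its underside, z up; its yaw means nothing.
- green_vial: clear glass sample vial, 29 mm across and 75 mm tall, white screw cap (the top 18 mm, 28 mm across) with a green disc on top and a green band just below the cap; 24 to 42 g. Loose; at the start it stands upright in the cup of its own colour. Origin at the centre of its underside, z up; its yaw means nothing.
- violet_vial: clear glass sample vial, 29 mm across and 75 mm tall, white screw cap (the top 18 mm, 28 mm across) with a violet disc on top and a violet band just below the cap; 24 to 42 g. Loose; at the start it stands upright in the cup of its own colour. Origin at the centre of its underside, z up; its yaw means nothing.
- red_cup: red round open cup, 40 mm across, 14 mm tall, pocket 34 mm across and 10 mm deep (floor 4 mm thick), fixed on the source tray for good; at the start the red vial stands in it. It stays put, so it shows where in the row that vial began. Origin at the centre of its underside.
- yellow_cup: yellow round open cup, 40 mm across, 14 mm tall, pocket 34 mm across and 10 mm deep (floor 4 mm thick), fixed on the source tray for good; at the start the yellow vial stands in it. It stays put, so it shows where in the row that vial began. Origin at the centre of its underside.
- green_cup: green round open cup, 40 mm across, 14 mm tall, pocket 34 mm across and 10 mm deep (floor 4 mm thick), fixed on the source tray for good; at the start the green vial stands in it. It stays put, so it shows where in the row that vial began. Origin at the centre of its underside.
- violet_cup: violet round open cup, 40 mm across, 14 mm tall, pocket 34 mm across and 10 mm deep (floor 4 mm thick), fixed on the source tray for good; at the start the violet vial stands in it. It stays put, so it shows where in the row that vial began. Origin at the centre of its underside.
- source_tray: blue channel tray, 190 x 60 mm, fixed; floor 5 mm thick, rims 12 mm high. A orange block (16 mm high) closes its -x end, nearer the robot: the orange end. Origin on the table under the middle of the row, which runs along x. Carries the four coloured cups in a row at x = -66, -22, 22 and 66 mm, y = 0. In the room: a tube carousel 0.16 m tall between the trays (x over 0.45 m), a tall instrument on the right (x over 0.72 m): carry clear of both.
- target_tray: dark grey channel tray, empty, 190 x 60 mm, fixed; floor 5 mm thick, rims 12 mm high. A orange block (16 mm high) closes its -x end, nearer the robot: the orange end. Origin on the table under the middle of the row, which runs along x. White discs (31 mm) on its floor mark the seats at x = -66, -22, 22, 66 mm, y = 0; a vial's underside stands there at z = 5 mm. No dividers; 52 mm wide inside.

How it is judged:
By the outcome, as a careful person would: the job done as asked, in the order asked, and still so for the second after the job is handed in, with the robot touching nothing.
It also fails if it takes over 144 s, if anything falls off the work surface, if the arm or the gripper's body presses on something with over 40 N, if the wrist force passes 120 N, or if a joint passes its speed limit or range.

## Robot

A 6-joint arm with a two-finger parallel gripper is mounted at the origin on a cart in front of the work surface, level with it; the furniture and walls round the work are solid. World frame = base frame: x ahead of the robot, y to its left, z up, the work surface at z = 0. Lengths are in mm, angles in rad, forces in N, time in s.
With the tool pointing down it reaches from about 350 to 975 mm from the base axis. Payload 7.1 kg.
Tool frame: the origin (TCP) lies between the finger pads; the fingertips stand 19 mm ahead of it and the grasp point (between the pads) is the TCP (ctrl.tcp_to_tips is the distance from the TCP to the fingertips, in mm); z points along the fingers, y is the line along which they close (so a half turn about z gives the same grasp; the last joint's range is limited). The gripper opens to 88 mm and grips with 3 to 60 N. Pads are 20 mm wide; open, the fingers measure 115 mm over their backs; the gripper's body (75 mm by 178 mm) begins 61 mm behind the grasp point.
Start: joints at [1.149, 0.423, 1.63, -0, 1.089, -0.019], TCP at [244.965, 574.976, 241.675] pointing down, gripper open.
Joint ranges: [-3, 3], [-0.9, 2.11], [0.09, 2.58], [-1.31, 4.45], [0.11, 2.69], [-2.54, 2.54]. Speed limits (rad/s): [2.39, 2.39, 3.01, 3.14, 3.14, 3.14].

## Interface

Orientations are given as a rotation vector (axis times angle).
In Python, from workcell import status, optics, ctrl gives the robot as it stands. The module is installed in compiled form; this text tells all that it offers.
- The arm moves only by the shell command python3 -m inch 'ROWS'. ROWS is JSON, a list that holds one entry, the list of rows, each a list of 7 numbers: the shift along the tool's x, y, z in mm, then the turn, a rotation vector about the tool's x, y, z in rad, then the opening in per cent of the stroke, from 0 (shut) to 100 (fully open). A call has 1 to 20 rows; each row is the pose to reach, as a shift and turn from the pose commanded when the call began, along the tool's axes at that moment; what a row does not reach only later rows make up. A row lasts 1/10 s, in which the tool goes at most 50 mm and 8.59 degrees, less where a joint would pass 70% of its speed; a pose out of reach is approached as far as the arm can. A call with a gripper value outside its range is refused whole. The fingers move at their own pace and stop on an object; the grip force is fixed at half the most. Time passes only in rows, so rows that repeat a pose let the fingers close. It gives the time, the measured TCP pose, the force, the opening and the grip force at its end, in the units of the state.
- status.get_obs(): the state, without advancing time (a new reading comes with each control period).
- optics.get_image(name): name is "scene" or "top"; returns a dict with "frame" (384x512x3 uint8, red, green, blue), "fx", "fy", "cx", "cy" (pixels), "k1" (the pictures are not rectified: a ray, as slopes to the right and down, at radius r is drawn at 1 + k1 r^2 times it, then the intrinsics apply), "rvec" (rotation vector, rad) and "tvec" (3), from world to camera coordinates, as OpenCV has them. Camera axes: x right, y down, z forward; pixel columns grow to the right and rows downward; lengths in mm; the calibration is good to about 2 mm. A picture is of the moment at which its call begins. There is no depth.
- ctrl.close_job(): hands the job in; it is judged then, once.
The state is a dict: "t": time; "qpos": joint angles; "qvel": joint speeds; "joint_torque": joint torques, N m; "ee_pos": TCP position; "orientation": TCP orientation; "ft_force": force on the tool from outside, world axes, zero at the start; "moment": the same for the moment, N m; "width": finger opening in mm; "grasp_force": force on a finger pad.
Only numpy, scipy, OpenCV 4.12 (cv2) and the standard library are available. Lean on these libraries where they do the work, as an engineer would, in place of code of your own. Each camera call takes 0.05 s, during which the arm holds its last target. There are 200 camera calls.

## Working session

There is one attempt and no reset: what is moved stays moved. The work goes in short steps, Python scripts to look and compute and a shell command to move; the robot and the scene stay as the last step left them, time stands still between calls to the robot, and variables do not carry over. Pictures are saved under pics/ and viewed, at most 14 in all, crops included, and the job is handed in when it is done.

```bash
mkdir -p pics; python3 - <<'E'
from workcell import status, optics
import cv2
s=status.get_obs();print({k:s[k] for k in('t','ee_pos','orientation','width','ft_force')})
for n in('scene','top'):
    d=optics.get_image(n);cv2.imwrite(f'pics/{n}0.png',d['frame'][:,:,::-1]);print(n,{k:v for k,v in d.items() if k!='frame'})
E
```

```text
{'t': 0.0, 'ee_pos': array([244.75576438, 574.51596068, 240.92418205]), 'orientation': array([-6.28420593e-01, -3.07774936e+00,  2.26200935e-03]), 'width': 87.7857375347819, 'ft_force': array([ 0.27717148, -0.73887382,  0.58080714])}
scene {'fx': 447.82896622891417, 'fy': 447.82896622891417, 'cx': 255.22809329224913, 'cy': 187.49897702418522, 'k1': -0.17507117780366993, 'rvec': array([ 2.31586379, -0.52215513,  0.20077656]), 'tvec': array([-433.705863  ,  179.49859498, 1119.79743703])}
top {'fx': 380.06936892191726, 'fy': 380.06936892191726, 'cx': 250.4974064393392, 'cy': 189.25661829042258, 'k1': -0.032831985425204574, 'rvec': array([ 2.1656689 , -2.16860928,  0.13004293]), 'tvec': array([  -1.61829699,  511.38637127, 1225.16540705])}
```

View pics/scene0.png

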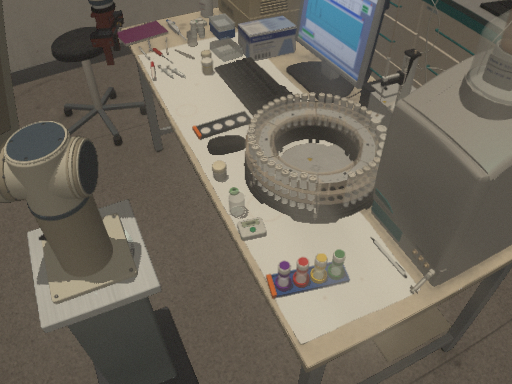

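View pics/top0.png

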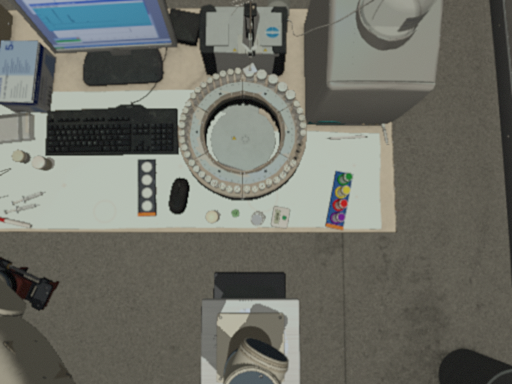

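The scene view shows the source row from the orange end as violet (285,267), red (303,263), yellow (321,260), green (339,256). The target tray is at (222,125) with four white seats and its orange end at (197,131). The top view has the target tray at (147,187) and the source tray at (339,200), with both orange ends at the bottom. I'll measure these by colour.

```bash
cat > h.py <<'E'
import numpy as np, cv2
from workcell import status, optics
def cam(n):
    d=optics.get_image(n); d['K']=np.array([[d['fx'],0,d['cx']],[0,d['fy'],d['cy']],[0,0,1]])
    d['D']=np.array([d['k1'],0,0,0,0]); d['R']=cv2.Rodrigues(d['rvec'])[0]; d['hsv']=cv2.cvtColor(d['frame'],cv2.COLOR_RGB2HSV); return d
def ray(d,p):
    u=cv2.undistortPoints(np.array([[p]],float),d['K'],d['D'])[0,0]
    return -d['R'].T@d['tvec'], d['R'].T@np.r_[u,1]
def plane(d,p,z):
    o,v=ray(d,p); return o+v*(z-o[2])/v[2]
def proj(d,P): return cv2.projectPoints(np.array([P],float),d['rvec'],d['tvec'],d['K'],d['D'])[0].ravel()
def two(a,pa,b,pb):
    oa,va=ray(a,pa);ob,vb=ray(b,pb);s=np.linalg.lstsq(np.c_[va,-vb],ob-oa,rcond=None)[0]
    A,B=oa+va*s[0],ob+vb*s[1];return (A+B)/2,np.linalg.norm(A-B)
def blobs(d,lo,hi,box,amin=4):
    m=cv2.inRange(d['hsv'],lo,hi);k=np.zeros_like(m);x0,y0,x1,y1=box;k[y0:y1,x0:x1]=m[y0:y1,x0:x1]
    n,_,st,c=cv2.connectedComponentsWithStats(k,connectivity=4)
    return [(c[i].round(1),int(st[i,4])) for i in range(1,n) if st[i,4]>=amin]
COL={'red':((0,130,90),(5,255,255)),'red2':((172,130,90),(180,255,255)),'orange':((6,150,120),(16,255,255)),'yellow':((18,130,110),(32,255,255)),'green':((45,80,50),(80,255,255)),'violet':((125,80,50),(160,255,255))}
E
python3 - <<'E'
from h import *
for n,sb,tb in(('top',(322,165,360,235),(134,155,160,220)),('scene',(260,240,355,300),(190,105,255,140))):
    d=cam(n);print(n)
    for c,(lo,hi) in COL.items():
        for p,a in blobs(d,lo,hi,sb): print(c,p,a,plane(d,p,84).round(0)[:2],plane(d,p,16).round(0)[:2])
    for p,a in blobs(d,(0,0,170),(180,60,255),tb,8): print('white',p,a,plane(d,p,5).round(1))
    for p,a in blobs(d,*COL['orange'],tb): print('orange T',p,a,plane(d,p,16).round(1))
    x0,y0,x1,y1=sb;c=d['frame'][y0:y1,x0:x1,::-1];k=550//max(c.shape[:2])
    cv2.imwrite(f'pics/{n}_s.png',cv2.resize(c,None,fx=k,fy=k,interpolation=cv2.INTER_NEAREST))
d=cam('top')
for p in[(182,150),(180,135),(190,170),(305,140)]: print('carousel',plane(d,p,160).round())
E
```

```text
top
red [343.5 203.2] 32 [ 461. -295.] [ 466. -312.]
red [335.6 206.2] 16 [ 451. -270.] [ 456. -286.]
red2 [333.  204.5] 4 [ 457. -262.] [ 462. -277.]
red2 [338. 210.] 5 [ 439. -277.] [ 443. -293.]
orange [334.  226.1] 43 [ 389. -263.] [ 390. -278.]
yellow [338.  192.5] 31 [ 495. -278.] [ 502. -295.]
yellow [345.9 189.5] 31 [ 504. -304.] [ 512. -322.]
green [348.5 176.2] 32 [ 547. -313.] [ 557. -332.]
green [341.3 180.7] 38 [ 532. -290.] [ 541. -307.]
violet [333.9 218.3] 50 [ 413. -263.] [ 416. -279.]
violet [340.9 216.7] 37 [ 418. -286.] [ 421. -302.]
white [146.8 185.9] 566 [525.8 346.6   5. ]
white [146.4 166.5] 57 [592.  349.9   5. ]
white [146.3 179.4] 57 [547.9 349.    5. ]
white [146.5 192.5] 56 [503.4 347.    5. ]
white [146.6 205.6] 58 [459.3 345.4   5. ]
orange T [146.9 213.5] 44 [432.4 340.7  16. ]
scene
red [302.9 261.1] 57 [ 461. -294.] [ 489. -254.]
red [296.1 280.2] 34 [ 423. -332.] [ 448. -295.]
orange [270.8 284.8] 99 [ 368. -318.] [ 388. -281.]
yellow [321.1 257.1] 53 [ 504. -303.] [ 535. -264.]
yellow [311.9 274.9] 14 [ 461. -335.] [ 489. -299.]
yellow [319. 280.] 5 [ 468. -354.] [ 497. -319.]
violet [284.1 265. ] 56 [ 418. -285.] [ 442. -244.]
violet [279.  284.3] 37 [ 384. -325.] [ 406. -288.]
white [211.1 114. ] 847 [510.  422.7   5. ]
white [241.1 118.6] 27 [592.2 352.7   5. ]
white [229.4 122.4] 30 [548.2 350.5   5. ]
white [217.4 126.1] 33 [504.3 349.5   5. ]
white [232.5 132.3] 227 [536.6 296.7   5. ]
white [205.  130.1] 35 [459.5 347.7   5. ]
orange T [196.9 131.3] 38 [429.4 340.   16. ]
carousel [615. 203. 160.]
carousel [661. 210. 160.]
carousel [554. 178. 160.]
carousel [ 645. -165.  160.]
```

View pics/top_s.png

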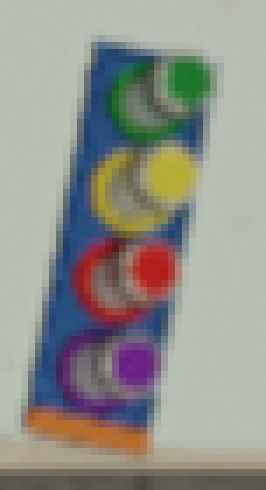

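View pics/scene_s.png

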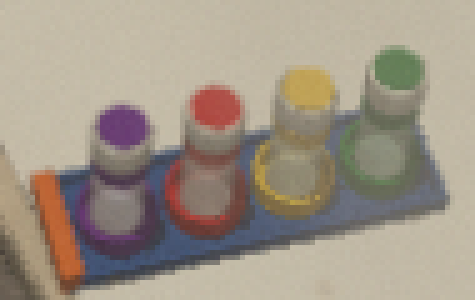

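The measurements agree with the known layout. The caps are 44 mm apart along a row at -11.9°, and the seats are 44 mm apart along a row at about +2°. If the tool y axis lies along world y, it can grasp and release in both trays without any turn. First I'll turn and raise the tool.

```bash
python3 -m inch '[[[0,0,-50,0,0,-0.13,60],[0,0,-50,0,0,-0.26,60],[0,0,-50,0,0,-0.403,60],[0,0,-50,0,0,-0.403,60],[0,0,-50,0,0,-0.403,60]]]'
```

```text
t: 0.75
ee_pos: [244.9, 574.8, 291.4]
orientation: [-0.006, -3.141, 0.001]
ft_force: [-0.8, -0.4, -0.6]
width: 53.7
grasp_force: 0.0
```

```bash
python3 -m inch '[[[-50,-30,0,0,0,0,60],[-100,-60,0,0,0,0,60],[-140,-90,0,0,0,0,60],[-173,-130,0,0,0,0,60],[-173,-180,0,0,0,0,60],[-173,-230,0,0,0,0,60],[-173,-280,0,0,0,0,60],[-173,-330,0,0,0,0,60],[-173,-380,0,0,0,0,60],[-173,-430,0,0,0,0,60],[-173,-480,0,0,0,0,60],[-173,-530,0,0,0,0,60],[-173,-580,0,0,0,0,60],[-173,-630,0,0,0,0,60],[-173,-680,0,0,0,0,60],[-173,-730,0,0,0,0,60],[-173,-780,0,0,0,0,60],[-173,-830,0,0,0,0,60],[-173,-860.5,0,0,0,0,60],[-173,-860.5,0,0,0,0,60]]]'
```

```text
t: 2.75
ee_pos: [418.0, -290.1, 291.5]
orientation: [0.012, 3.141, -0.002]
ft_force: [-0.6, -0.1, -0.5]
width: 53.0
grasp_force: 0.0
```

```bash
python3 -m inch '[[[0,0,40,0,0,0,60],[0,0,80,0,0,0,60],[0,0,120,0,0,0,60],[0,0,150,0,0,0,60],[0,0,150,0,0,0,60],[0,0,150,0,0,0,60]]]'; python3 - <<'E'
from h import *
im=[]
for n,b in(('top',(290,150,390,250)),('scene',(230,200,370,310))):
    d=cam(n);x0,y0,x1,y1=b;print(n,proj(d,[418,-285.5,84]).round(1))
    im.append(cv2.resize(d['frame'][y0:y1,x0:x1,::-1],(400,400) if n=='top' else (400,314),interpolation=cv2.INTER_NEAREST))
im[1]=cv2.copyMakeBorder(im[1],0,86,0,0,cv2.BORDER_CONSTANT)
cv2.imwrite('pics/near1.png',np.hstack(im)); print(status.get_obs()['ee_pos'])
E
```

```text
t: 3.35
ee_pos: [418.2, -285.0, 141.8]
orientation: [-0.001, -3.141, -0.001]
ft_force: [0.9, -0.3, -1.1]
width: 52.7
grasp_force: 0.0
top [340.9 216.8]
scene [284.3 265.2]
[ 419.16439083 -285.86374304  143.30622993]
```

View pics/near1.png

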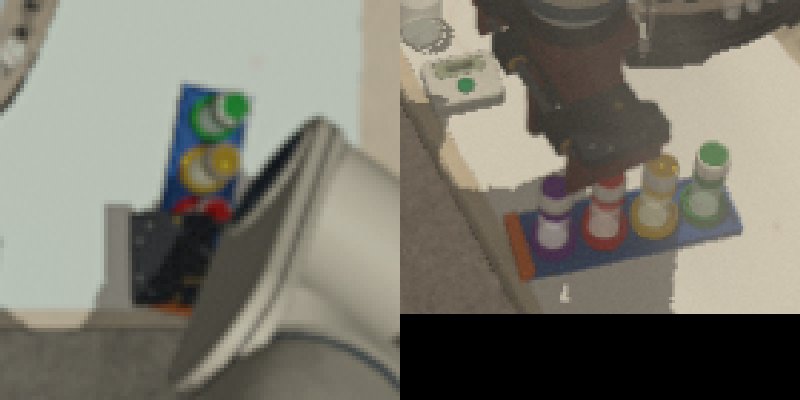

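The near picture has the gripper above the violet vial, whose cap is at about (284,265) in the scene view. The fingers are clear of its neighbours. Next I'll descend and grip.

```bash
python3 -m inch '[[[0,0,30,0,0,0,60],[0,0,55,0,0,0,60],[0,0,75,0,0,0,60],[0,0,88,0,0,0,60],[0,0,88,0,0,0,60],[0,0,88,0,0,0,30],[0,0,88,0,0,0,20],[0,0,88,0,0,0,20],[0,0,88,0,0,0,20],[0,0,88,0,0,0,20],[0,0,88,0,0,0,20]]]'
```

```text
t: 4.55
ee_pos: [418.6, -285.7, 54.5]
orientation: [0.0, 3.14, -0.001]
ft_force: [-0.6, 2.3, 6.5]
width: 27.7
grasp_force: 30.0
```

```bash
python3 -m inch '[[[0,0,-15,0,0,0,20],[0,0,-50,0,0,0,20],[0,0,-100,0,0,0,20],[0,0,-150,0,0,0,20],[0,0,-200,0,0,0,20],[0,0,-236,0,0,0,20],[0,30,-236,0,0,0,20],[-13,75,-236,0,0,0,20],[-26,120,-236,0,0,0,20],[-39,165,-236,0,0,0,20],[-52,210,-236,0,0,0,20],[-65,255,-236,0,0,0,20],[-78,300,-236,0,0,0,20],[-91,345,-236,0,0,0,20],[-104,390,-236,0,0,0,20],[-117,435,-236,0,0,0,20],[-130,480,-236,0,0,0,20],[-143,525,-236,0,0,0,20],[-156,570,-236,0,0,0,20],[-174,610,-236,0,0,0,20]]]'; python3 -m inch '[[[0,27,0,0,0,0,20],[0,27,40,0,0,0,20],[0,27,80,0,0,0,20],[0,27,120,0,0,0,20],[0,27,160,0,0,0,20],[0,27,180,0,0,0,20],[0,27,180,0,0,0,20],[0,27,180,0,0,0,20],[0,27,180,0,0,0,20]]]'; python3 - <<'E'
from h import *
im=[]
for n,b in(('top',(90,120,190,220)),('scene',(170,40,310,150))):
    d=cam(n);x0,y0,x1,y1=b;print(n,proj(d,[592,351.5,140]).round(1),proj(d,[592,351.5,65]).round(1))
    im.append(cv2.resize(d['frame'][y0:y1,x0:x1,::-1],(400,400) if n=='top' else (400,314),interpolation=cv2.INTER_NEAREST))
im[1]=cv2.copyMakeBorder(im[1],0,86,0,0,cv2.BORDER_CONSTANT)
cv2.imwrite('pics/near2.png',np.hstack(im)); s=status.get_obs();print(s['ee_pos'],s['width'],s['grasp_force'],s['qpos'])
E
```

```text
t: 6.55
ee_pos: [591.7, 326.8, 289.7]
orientation: [0.002, -3.141, 0.0]
ft_force: [0.3, -0.3, -0.6]
width: 27.4
grasp_force: 30.0
t: 7.45
ee_pos: [593.1, 352.2, 111.7]
orientation: [-0.0, 3.139, 0.002]
ft_force: [-0.2, -0.2, -0.4]
width: 27.9
grasp_force: 30.0
top [134.2 158.9] [141.  163.3]
scene [239.9  84.9] [240.6 104.2]
[593.01462768 352.09270461 111.72097173] 28.230561095789763 29.999706622911617 [ 5.18543580e-01  6.64982930e-01  1.54994505e+00 -3.69015645e-07
  9.23551179e-01 -1.05243852e+00]
```

View pics/near2.png

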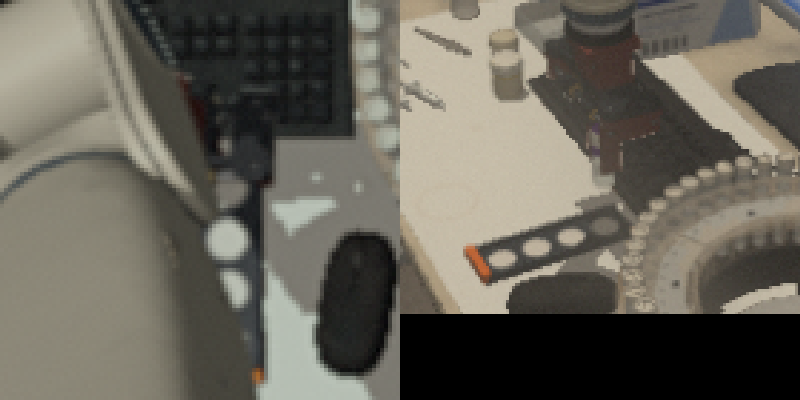

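The vial hangs upright in the fingers above the far seat, which is at about (240,120) in the scene view. I'll lower and release it.

```bash
python3 -m inch '[[[0,0,25,0,0,0,20],[0,0,45,0,0,0,20],[0,0,54,0,0,0,20],[0,0,57,0,0,0,20],[0,0,59,0,0,0,20],[0,0,59.5,0,0,0,20],[0,0,59.5,0,0,0,20]]]'; python3 -m inch '[[[0,0,0,0,0,0,45],[0,0,0,0,0,0,60],[0,0,0,0,0,0,60],[0,0,0,0,0,0,60],[0,0,-20,0,0,0,60],[0,0,-60,0,0,0,60],[0,0,-110,0,0,0,60],[0,0,-160,0,0,0,60],[0,0,-210,0,0,0,60],[0,0,-240,0,0,0,60]]]'
python3 - <<'E'
from h import *
d=cam('scene')
print(blobs(d,(125,60,40),(165,255,255),(180,60,270,150),3), proj(d,[592,351.5,80]))
E
```

```text
t: 8.25
ee_pos: [592.5, 351.8, 51.1]
orientation: [-0.0, 3.14, 0.001]
ft_force: [1.2, -0.2, -0.1]
width: 27.6
grasp_force: 30.0
t: 9.25
ee_pos: [593.0, 352.1, 295.1]
orientation: [-0.0, 3.137, 0.004]
ft_force: [-0.2, 0.2, 0.8]
width: 52.8
grasp_force: 0.0
[(array([239.5, 100.5]), 8)] [240.48796687 100.44916407]
```

Violet stands upright: its disc is at (239.5,100.5), and the expected position was (240.5,100.4). Red is next, at (461,-294.5).

```bash
python3 -m inch '[[[10,-48,0,0,0,0,60],[20,-96,0,0,0,0,60],[30,-144,0,0,0,0,60],[40,-192,0,0,0,0,60],[50,-240,0,0,0,0,60],[60,-288,0,0,0,0,60],[70,-336,0,0,0,0,60],[80,-384,0,0,0,0,60],[90,-432,0,0,0,0,60],[100,-480,0,0,0,0,60],[110,-528,0,0,0,0,60],[118,-576,0,0,0,0,60],[125,-620,0,0,0,0,60],[131,-646,0,0,0,0,60],[131,-646,30,0,0,0,60],[131,-646,70,0,0,0,60],[131,-646,110,0,0,0,60],[131,-646,145,0,0,0,60],[131,-646,160,0,0,0,60],[131,-646,160,0,0,0,60]]]'; python3 -m inch '[[[0,0,30,0,0,0,60],[0,0,55,0,0,0,60],[0,0,70,0,0,0,60],[0,0,76.5,0,0,0,60],[0,0,76.5,0,0,0,60],[0,0,76.5,0,0,0,30],[0,0,76.5,0,0,0,20],[0,0,76.5,0,0,0,20],[0,0,76.5,0,0,0,20],[0,0,76.5,0,0,0,20],[0,0,76.5,0,0,0,20]]]'
```

```text
t: 11.3
ee_pos: [459.5, -293.4, 127.6]
orientation: [0.0, -3.137, -0.005]
ft_force: [-0.6, -0.0, 0.0]
width: 52.4
grasp_force: 0.0
t: 12.4
ee_pos: [461.6, -294.9, 54.4]
orientation: [-0.0, 3.141, -0.001]
ft_force: [-0.7, -0.8, 7.1]
width: 27.7
grasp_force: 30.0
```

```bash
python3 -m inch '[[[0,0,-15,0,0,0,20],[0,0,-50,0,0,0,20],[0,0,-100,0,0,0,20],[0,0,-150,0,0,0,20],[0,0,-200,0,0,0,20],[0,0,-236,0,0,0,20],[0,30,-236,0,0,0,20],[-6,75,-236,0,0,0,20],[-12,120,-236,0,0,0,20],[-18,165,-236,0,0,0,20],[-24,210,-236,0,0,0,20],[-30,255,-236,0,0,0,20],[-36,300,-236,0,0,0,20],[-42,345,-236,0,0,0,20],[-48,390,-236,0,0,0,20],[-54,435,-236,0,0,0,20],[-60,480,-236,0,0,0,20],[-66,525,-236,0,0,0,20],[-76,570,-236,0,0,0,20],[-87,615,-236,0,0,0,20]]]'; python3 -m inch '[[[0,29.5,0,0,0,0,20],[0,29.5,40,0,0,0,20],[0,29.5,80,0,0,0,20],[0,29.5,120,0,0,0,20],[0,29.5,160,0,0,0,20],[0,29.5,180,0,0,0,20],[0,29.5,205,0,0,0,20],[0,29.5,225,0,0,0,20],[0,29.5,234,0,0,0,20],[0,29.5,237,0,0,0,20],[0,29.5,239,0,0,0,20],[0,29.5,239.5,0,0,0,20],[0,29.5,239.5,0,0,0,20]]]';  python3 -m inch '[[[0,0,0,0,0,0,45],[0,0,0,0,0,0,60],[0,0,0,0,0,0,60],[0,0,0,0,0,0,60],[0,0,-20,0,0,0,60],[0,0,-60,0,0,0,60],[0,0,-110,0,0,0,60],[0,0,-160,0,0,0,60],[0,0,-210,0,0,0,60],[0,0,-240,0,0,0,60]]]'
python3 - <<'E'
from h import *
d=cam('scene')
print(blobs(d,(0,110,60),(8,255,255),(195,60,270,125),3), blobs(d,(125,60,40),(165,255,255),(180,60,270,150),3),proj(d,[548,350,80]))
E
```

```text
t: 14.4
ee_pos: [547.5, 322.4, 290.6]
orientation: [0.001, -3.142, -0.0]
ft_force: [0.8, -1.1, 0.0]
width: 27.6
grasp_force: 30.0
t: 15.7
ee_pos: [548.5, 350.4, 51.2]
orientation: [-0.0, 3.14, 0.001]
ft_force: [-0.3, -0.4, -0.0]
width: 27.5
grasp_force: 30.0
t: 16.7
ee_pos: [549.0, 350.7, 294.9]
orientation: [-0.0, 3.137, 0.004]
ft_force: [0.7, 0.5, 0.7]
width: 52.9
grasp_force: 0.0
[(array([227.7, 103.9]), 15)] [] [228.2942251  104.09541703]
```

Red is placed, with its disc at (227.7,103.9) against an expected (228.3,104.1). The violet mask came back empty, so I'll check that once the arm is away. Yellow is next, at (504,-303.5).

```bash
python3 -m inch '[[[3,-48,0,0,0,0,60],[6,-96,0,0,0,0,60],[9,-144,0,0,0,0,60],[12,-192,0,0,0,0,60],[15,-240,0,0,0,0,60],[18,-288,0,0,0,0,60],[21,-336,0,0,0,0,60],[24,-384,0,0,0,0,60],[27,-432,0,0,0,0,60],[30,-480,0,0,0,0,60],[34,-528,0,0,0,0,60],[38,-576,0,0,0,0,60],[42,-622,0,0,0,0,60],[44,-653.5,0,0,0,0,60],[44,-653.5,30,0,0,0,60],[44,-653.5,70,0,0,0,60],[44,-653.5,110,0,0,0,60],[44,-653.5,145,0,0,0,60],[44,-653.5,160,0,0,0,60],[44,-653.5,160,0,0,0,60]]]'
python3 - <<'E'
from h import *
d=cam('scene')
cv2.imwrite('pics/t3.png',cv2.resize(d['frame'][60:150,180:280,::-1],None,fx=5,fy=5,interpolation=cv2.INTER_NEAREST))
E
```

```text
t: 18.75
ee_pos: [502.9, -302.7, 128.1]
orientation: [0.0, -3.138, -0.004]
ft_force: [-0.4, 0.3, -0.1]
width: 52.7
grasp_force: 0.0
```

View pics/t3.png

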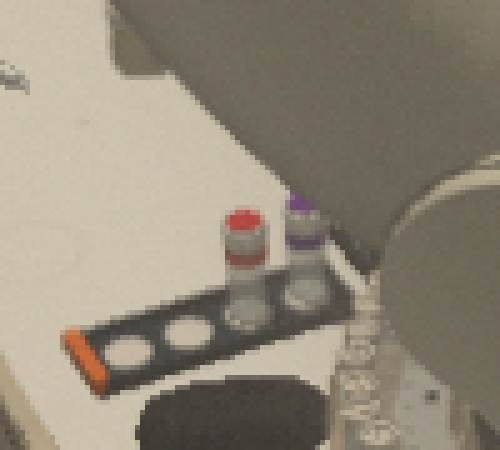

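Both vials stand upright on their seats, red near (228,104) and violet near (240,100), with the arm partly hiding the violet cap. Next I'll grasp yellow and take it to seat 2 at (504,348.5).

```bash
python3 -m inch '[[[0,0,30,0,0,0,60],[0,0,55,0,0,0,60],[0,0,70,0,0,0,60],[0,0,76.5,0,0,0,60],[0,0,76.5,0,0,0,60],[0,0,76.5,0,0,0,30],[0,0,76.5,0,0,0,20],[0,0,76.5,0,0,0,20],[0,0,76.5,0,0,0,20],[0,0,76.5,0,0,0,20],[0,0,76.5,0,0,0,20]]]'; python3 -m inch '[[[0,0,-15,0,0,0,20],[0,0,-50,0,0,0,20],[0,0,-100,0,0,0,20],[0,0,-150,0,0,0,20],[0,0,-200,0,0,0,20],[0,0,-236,0,0,0,20],[0,30,-236,0,0,0,20],[0,75,-236,0,0,0,20],[0,120,-236,0,0,0,20],[0,165,-236,0,0,0,20],[0,210,-236,0,0,0,20],[0,255,-236,0,0,0,20],[0,300,-236,0,0,0,20],[0,345,-236,0,0,0,20],[0,390,-236,0,0,0,20],[0,435,-236,0,0,0,20],[0,480,-236,0,0,0,20],[0,525,-236,0,0,0,20],[0,570,-236,0,0,0,20],[0,615,-236,0,0,0,20]]]'
```

```text
t: 19.9
ee_pos: [504.6, -303.7, 54.4]
orientation: [-0.0, 3.141, -0.001]
ft_force: [0.2, 0.3, 5.7]
width: 27.3
grasp_force: 30.0
t: 21.9
ee_pos: [503.4, 313.2, 290.5]
orientation: [-0.001, 3.141, 0.0]
ft_force: [1.0, -0.5, -0.4]
width: 27.5
grasp_force: 30.0
```

```bash
python3 -m inch '[[[0,37,0,0,0,0,20],[0,37,40,0,0,0,20],[0,37,80,0,0,0,20],[0,37,120,0,0,0,20],[0,37,160,0,0,0,20],[0,37,180,0,0,0,20],[0,37,205,0,0,0,20],[0,37,225,0,0,0,20],[0,37,234,0,0,0,20],[0,37,237,0,0,0,20],[0,37,239,0,0,0,20],[0,37,239.5,0,0,0,20],[0,37,239.5,0,0,0,20]]]';  python3 -m inch '[[[0,0,0,0,0,0,45],[0,0,0,0,0,0,60],[0,0,0,0,0,0,60],[0,0,0,0,0,0,60],[0,0,-20,0,0,0,60],[0,0,-60,0,0,0,60],[0,0,-110,0,0,0,60],[0,0,-160,0,0,0,60],[0,0,-210,0,0,0,60],[0,0,-240,0,0,0,60]]]'
python3 - <<'E'
from h import *
d=cam('scene')
print(blobs(d,(18,90,80),(34,255,255),(195,60,270,125),3), proj(d,[504,348.5,80]))
E
```

```text
t: 23.2
ee_pos: [504.5, 348.9, 51.1]
orientation: [-0.0, 3.14, 0.001]
ft_force: [-0.4, 0.3, -0.3]
width: 27.5
grasp_force: 30.0
t: 24.2
ee_pos: [504.9, 349.1, 294.7]
orientation: [-0.0, 3.137, 0.004]
ft_force: [0.8, 0.3, -0.7]
width: 52.7
grasp_force: 0.0
[(array([215.8, 107.7]), 26), (array([216.7, 115.3]), 18)] [215.87439279 107.83644916]
```

Yellow is placed, right on prediction. Green is next, at (547,-313).

```bash
python3 -m inch '[[[-3,-48,0,0,0,0,60],[-6,-96,0,0,0,0,60],[-9,-144,0,0,0,0,60],[-12,-192,0,0,0,0,60],[-15,-240,0,0,0,0,60],[-18,-288,0,0,0,0,60],[-21,-336,0,0,0,0,60],[-24,-384,0,0,0,0,60],[-27,-432,0,0,0,0,60],[-30,-480,0,0,0,0,60],[-34,-528,0,0,0,0,60],[-38,-576,0,0,0,0,60],[-42,-622,0,0,0,0,60],[-43,-661.5,0,0,0,0,60],[-43,-661.5,30,0,0,0,60],[-43,-661.5,70,0,0,0,60],[-43,-661.5,110,0,0,0,60],[-43,-661.5,145,0,0,0,60],[-43,-661.5,160,0,0,0,60],[-43,-661.5,160,0,0,0,60]]]'; python3 -m inch '[[[0,0,30,0,0,0,60],[0,0,55,0,0,0,60],[0,0,70,0,0,0,60],[0,0,76.5,0,0,0,60],[0,0,76.5,0,0,0,60],[0,0,76.5,0,0,0,30],[0,0,76.5,0,0,0,20],[0,0,76.5,0,0,0,20],[0,0,76.5,0,0,0,20],[0,0,76.5,0,0,0,20],[0,0,76.5,0,0,0,20]]]'
```

```text
t: 26.25
ee_pos: [545.9, -312.2, 127.9]
orientation: [0.0, -3.138, -0.004]
ft_force: [-0.1, -0.2, 0.1]
width: 52.8
grasp_force: 0.0
t: 27.35
ee_pos: [547.7, -313.2, 54.5]
orientation: [-0.0, 3.14, -0.001]
ft_force: [0.5, 1.9, 5.8]
width: 27.5
grasp_force: 30.0
```

```bash
python3 -m inch '[[[0,0,-15,0,0,0,20],[0,0,-50,0,0,0,20],[0,0,-100,0,0,0,20],[0,0,-150,0,0,0,20],[0,0,-200,0,0,0,20],[0,0,-236,0,0,0,20],[0,30,-236,0,0,0,20],[7,75,-236,0,0,0,20],[14,120,-236,0,0,0,20],[21,165,-236,0,0,0,20],[28,210,-236,0,0,0,20],[35,255,-236,0,0,0,20],[42,300,-236,0,0,0,20],[49,345,-236,0,0,0,20],[56,390,-236,0,0,0,20],[63,435,-236,0,0,0,20],[70,480,-236,0,0,0,20],[77,525,-236,0,0,0,20],[83,570,-236,0,0,0,20],[87.5,615,-236,0,0,0,20]]]'; python3 -m inch '[[[0,44.5,0,0,0,0,20],[0,44.5,40,0,0,0,20],[0,44.5,80,0,0,0,20],[0,44.5,120,0,0,0,20],[0,44.5,160,0,0,0,20],[0,44.5,180,0,0,0,20],[0,44.5,205,0,0,0,20],[0,44.5,225,0,0,0,20],[0,44.5,234,0,0,0,20],[0,44.5,237,0,0,0,20],[0,44.5,239,0,0,0,20],[0,44.5,239.5,0,0,0,20],[0,44.5,239.5,0,0,0,20]]]';  python3 -m inch '[[[0,0,0,0,0,0,45],[0,0,0,0,0,0,60],[0,0,0,0,0,0,60],[0,0,0,0,0,0,60],[0,0,-20,0,0,0,60],[0,0,-60,0,0,0,60],[0,0,-110,0,0,0,60],[0,0,-160,0,0,0,60],[0,0,-210,0,0,0,60],[0,0,-240,0,0,0,60]]]'
```

```text
t: 29.35
ee_pos: [458.6, 303.7, 290.5]
orientation: [-0.001, 3.141, 0.0]
ft_force: [1.8, -0.9, -0.1]
width: 27.6
grasp_force: 30.0
t: 30.65
ee_pos: [460.0, 346.8, 51.1]
orientation: [-0.0, 3.14, 0.001]
ft_force: [0.1, 0.2, -0.4]
width: 27.8
grasp_force: 30.0
t: 31.65
ee_pos: [460.4, 347.1, 294.5]
orientation: [-0.0, 3.138, 0.005]
ft_force: [-0.2, 0.9, -0.3]
width: 53.1
grasp_force: 0.0
```

Next I'll move the arm away and check all four vials in both views.

```bash
python3 -m inch '[[[0,-48,0,0,0,0,60],[0,-96,0,0,0,0,60],[0,-144,0,0,0,0,60],[0,-192,0,0,0,0,60],[0,-240,0,0,0,0,60],[0,-288,0,0,0,0,60],[0,-336,0,0,0,0,60],[0,-384,0,0,0,0,60],[0,-384,0,0,0,0,60],[0,-384,0,0,0,0,60],[0,-384,0,0,0,0,60]]]'
python3 - <<'E'
from h import *
a,b=cam('top'),cam('scene')
R={'violet':((125,70,40),(165,255,255),(592,351.5)),'red':((0,110,60),(8,255,255),(548,350)),'yellow':((18,90,80),(34,255,255),(504,348.5)),'green':((45,60,40),(85,255,255),(459.5,346.5))}
for c,(lo,hi,t) in R.items():
    for d,bx in((a,(125,145,160,210)),(b,(190,90,250,127))):
        print(c,t,[(p,n,plane(d,p,80).round(1)[:2]) for p,n in blobs(d,lo,hi,bx,5)])
A=cv2.resize(a['frame'][140:230,115:205,::-1],(400,400),interpolation=cv2.INTER_NEAREST);B=cv2.resize(b['frame'][70:160,180:270,::-1],(400,400),interpolation=cv2.INTER_NEAREST)
cv2.imwrite('pics/fin.png',np.hstack([A,B]))
E
```

```text
t: 32.75
ee_pos: [459.5, -36.7, 290.1]
orientation: [0.001, -3.141, -0.001]
ft_force: [0.3, -0.2, -0.2]
width: 52.9
grasp_force: 0.0
violet (592, 351.5) [(array([140.1, 162.3]), 33, array([592.5, 350.3]))]
violet (592, 351.5) [(array([238.8, 100.6]), 5, array([586.7, 353.2]))]
red (548, 350) [(array([140. , 175.8]), 40, array([549. , 349.2]))]
red (548, 350) [(array([228.1, 103.7]), 21, array([548.3, 352.4]))]
yellow (504, 348.5) [(array([140.1, 189.4]), 45, array([505.5, 347.5]))]
yellow (504, 348.5) [(array([216. , 107.5]), 26, array([505. , 350.1])), (array([216.7, 115.3]), 18, array([491.5, 309.5]))]
green (459.5, 346.5) [(array([140.1, 203.4]), 42, array([461.1, 346.2]))]
green (459.5, 346.5) [(array([203. , 111.4]), 24, array([459.8, 348.7])), (array([203.8, 119.5]), 13, array([447.1, 307. ]))]
```

View pics/fin.png

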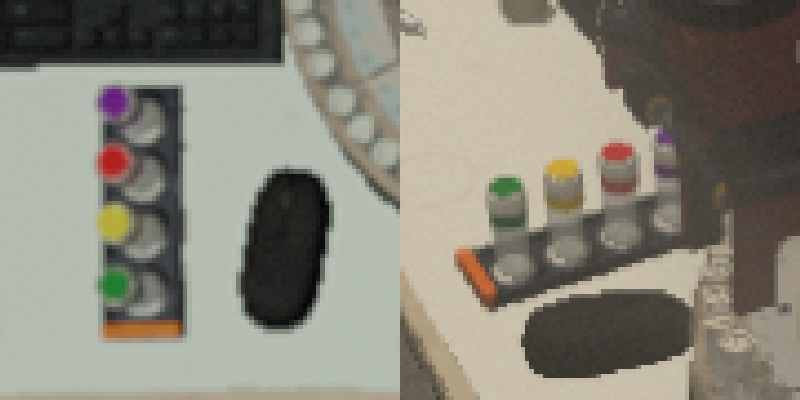

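In both views all four vials stand upright on their seats, in the order green, yellow, red, violet from the orange end. Each is within about 2 mm of its seat; the arm part-hides violet in the scene view, so its position comes from the top view. The arm is clear, so I'm handing in.

```bash
python3 -c "
from workcell import ctrl
print(ctrl.close_job())"
```

```text
the job is handed in; nothing more can be done
None
```

The four vials stand upright on the grey tray's white seats in reverse order (green, yellow, red, violet from the orange end), each within about 2 mm of its seat centre, and the job was handed in at about 33 s of the 144 s allowed.

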